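# Seat the pearl disc and slide its tray home

## Task

With the fingertips, gently press the round pearl shell disc straight down into its acrylic tray as far as it goes, then push the front of that same tray until it is fully home in its wooden runners, and withdraw. Only touch and push: do not pry the disc up or pull the tray out, do not touch the slate and copper trays or their pieces, and leave everything else on the shelf where it stands.

Things in the scene. Friction and masses are not known exactly. Their poses are not given: they have to be found in the camera images.
- pearl_disc: the round pearl shell disc, 50 mm in diameter, 10 mm thick, flat top, in the middle of one of three like acrylic slide trays (which of the three places varies); travels with its tray. Origin centre of its underside, z up, x as its tray
- pearl_top (a point): centre of the disc's upper face. It starts 6 to 8 mm proud of the tray's top and presses straight down against about 4 N of friction until it seats on a rubber pad, face 1 mm above the tray's top; it stays where left. Pressed further, the pad gives (from about 6 N, then 2 N per mm, up to 6 mm, then hard) and springs back to 1 mm when released. z up, x as its tray
- pearl_front (a point): middle of the top edge of the front face (towards the robot) of the tray with the pearl disc; x is the way the tray slides in (away from the robot), y across, z up. The tray is a solid, nearly clear acrylic slab 138 (along x) x 102 x 18 mm: its front face goes straight down 18 mm from here and the board lies 30.5 - 6 = 24.5 mm below here (the white shelf 30.5 mm). The disc's centre is 69 mm along x from here
- pearl_tray (a joint): how far the tray with the pearl disc is out of its runners, m: 0 is fully home (its front face level with the runners' front ends, back near the rear stop), starts 0.04 to 0.07 out. It slides with about 1.5 N of friction, stays where it is left and meets a hard stop at 0
- slate_rack: fixed wooden rack with its acrylic tray holding the slate square: base plate 150 x 124 mm, two runners and a rear stop, 24 mm high, standing on the 6 mm thick plywood board; same make as the others; origin centre of its underside, +x towards the rear stop. Not to be touched, nor its tray
- slate_top (a point): centre of the upper face of the slate offcut, 44 x 44 mm square, likewise standing proud in its own tray; leave it alone
- copper_rack: fixed wooden rack with its acrylic tray holding the copper bar: base plate 150 x 124 mm, two runners and a rear stop, 24 mm high, standing on the 6 mm thick plywood board; same make as the others; origin centre of its underside, +x towards the rear stop. Not to be touched, nor its tray
- copper_top (a point): centre of the upper face of the copper tile spacer bar, 16 x 60 mm, likewise standing proud in its own tray; leave it alone
- pinch_pot: small lilac ceramic pinch pot, 72 mm across and 45 mm tall, standing on the shelf to the left of the board; origin centre of underside. Not to be disturbed
- jar: closed glass jar with metal lid, 60 mm across, 80 mm tall, standing to the right of the board; origin centre of underside. Not to be disturbed
- stopper: cork stopper, 20 mm across, 26 mm tall, standing on the board between two racks; origin centre of underside. Not to be disturbed
- tile_strip: terracotta tile strip 60 x 14 x 12 mm, lying on the board between two racks; origin centre of underside. Not to be disturbed
- tile_stack: block of blue tiles 50 x 50 x 30 mm on the shelf, left of the board; origin centre of underside. Not to be disturbed
- spatula: spatula about 180 mm long lying behind the board; origin under it. Not to be disturbed

How it is judged:
By the outcome, as a careful person would: the job done as asked, in the order asked, and still so for the second after the job is handed in, with the robot touching nothing.
It also fails if it takes over 43 s, if anything falls off the work surface, if the arm or the gripper's body presses on something with over 40 N, if the wrist force passes 120 N, or if a joint passes its speed limit or range.

## Robot

A 7-joint arm with a two-finger parallel gripper is mounted at the origin on the work surface. World frame = base frame: x ahead of the robot, y to its left, z up, the work surface at z = 0. Lengths are in m, angles in rad, forces in N, time in s.
With the tool pointing down it reaches from about 0.4 to 0.875 m from the base axis. Payload 19.3 kg.
Tool frame: the origin (TCP) lies at the very end of the fingers, on their centre line; the grasp point (between the pads) lies bot.tcp_to_grasp behind it (bot.tcp_to_grasp is the distance from the TCP to the grasp point, in m); z points along the fingers, y is the direction in which the jaws open and shut (so a half turn about z gives the same grasp; the last joint's range is limited). The gripper opens to 85 mm and grips with 20 to 120 N. Pads are 22 mm wide; open, the fingers measure 114 mm over their backs; the gripper's body (76 mm by 85 mm) begins 54 mm behind the grasp point. The pads swing forward as they close: fully open they stand 13 mm farther back than shut.
Start: joints at [-1.386, 0.521, -0.036, 1.599, 0.021, 1.021, -0.113], TCP at [0.158, 0.605, 0.231] pointing down, gripper open.
Joint ranges: [-2.91, 2.91], [-0.3, 2.13], [-1.5, 1.42], [0.17, 2.43], [-1.26, 4.41], [0.16, 1.93], [-2.52, 2.52]. Speed limits (rad/s): [1.89, 1.89, 2.39, 2.39, 3.01, 3.01, 3.01].

## Interface

Orientations are given as [roll, pitch, yaw] about the fixed x, y, z axes, in that order (R = Rz(yaw) Ry(pitch) Rx(roll)).
In Python, from workcell import bot gives the robot as it stands.
- The arm moves only by the tool servo_tool, never from a script. Its argument "targets" is a list of rows, each a list of 2 entries, a list of its own where there are three numbers: the shift along the tool's x, y, z in units of 0.05 m (1.0 is 0.05 m), then the turn about the tool's z in units of 5 degrees (1.0 is 5 degrees). A call has 1 to 12 rows; each row shifts and turns the commanded pose from where the row before left it, along the tool's axes as they then stand; what a row does not reach is not made up. A row lasts 1/8 s, in which the tool goes at most 62.5 mm and 10.7 degrees, less where a joint would pass 70% of its speed; a pose out of reach is approached as far as the arm can. A call with a number of a shift or a turn outside -1 to 1 is refused whole. A call with a gripper value outside its range is refused whole. "gripper" is the opening, from -1 (shut) to 1 (fully open), so that 0 is half open, set as the call begins (left out, the last holds). The fingers move at their own pace and stop on an object; "newtons" is the grip in N (left out, the last holds). Time passes only in rows, so rows that do not move let the fingers close. It gives the time, the measured TCP pose, the force and the opening at its end, in the units of the state.
- bot.observe(): the state, without advancing time (a new reading comes with each control period).
- bot.grab_frame(name): name is "scene" or "top" or "wrist"; returns the picture (400x640x3 uint8, blue, green, red); there is no depth.
- bot.get_calibration(name): a dict with "fx", "fy", "cx", "cy" (pixels), "k1" (the pictures are not rectified: a ray, as slopes to the right and down, at radius r is drawn at 1 + k1 r^2 times it, then the intrinsics apply), "pose" (4x4, takes a point from camera to world coordinates). Camera axes: x right, y up, looking along -z (the intrinsics and any distortion apply to the point x, -y, -z); pixel columns grow to the right and rows downward; lengths in m; the calibration is good to about 2 mm. A picture is of the moment at which its call begins: read the wrist's pose just before it. get_calibration takes no time and is no camera call; for the wrist camera it gives the pose at the moment of the call.
- bot.job_done(): hands the job in, once; it reports no verdict.
The state is a dict: "clock": time; "qpos": joint angles; "qd": joint speeds; "joint_efforts": joint torques, N m; "position": TCP position; "tool_rot": TCP orientation; "force": force on the tool from outside, world axes, zero at the start; "moment": the same for the moment, N m; "grip_width": finger opening in m.
Only numpy, scipy, OpenCV 4.12 (cv2) and the standard library are available. Lean on these libraries where they do the work, as an engineer would, in place of code of your own. Each camera call takes 0.05 s, during which the arm holds its last target.

## Working session

There is one attempt and no reset: what is moved stays moved. The work goes in short steps, Python scripts to look and compute and a tool call to move; the robot and the scene stay as the last step left them, time stands still between calls to the robot, and variables do not carry over. Pictures are saved under pics/ and viewed, and the job is handed in when it is done.

Besides the shell and the picture viewer there is one more tool, called as name(argument=value, ...) on one line, values as JSON. servo_tool: Moves the arm, as the interface text tells. Its arguments: {"type":"object","properties":{"targets":{"type":"array","items":{"type":"array"}},"gripper":{"type":"number"},"newtons":{"type":"number"}},"required":["targets"]}

```bash
mkdir -p pics; ls; python3 - <<'E'
from workcell import bot
import cv2
o=bot.observe();print({k:o[k] for k in("clock","position","tool_rot","force","grip_width")},bot.tcp_to_grasp)
for n in("scene","top","wrist"):
    c=bot.get_calibration(n);print(n,c)
    cv2.imwrite(f"pics/{n}0.png",bot.grab_frame(n))
E
```

```text
pics
{'clock': 0.0, 'position': array([0.1574811 , 0.60447767, 0.23072058]), 'tool_rot': array([-3.14043069e+00,  9.84708334e-05,  2.88681046e+00]), 'force': array([ 0.19940289, -0.5447606 , -0.61967286]), 'grip_width': 0.08554384684676482} 0.0187
scene {'fx': 454.24551270843, 'fy': 454.24551270843, 'cx': 319.6820674793301, 'cy': 199.5283753961446, 'k1': 0.017869479197860434, 'pose': array([[ 0.03703816, -0.80167896,  0.59660625,  1.23511786],
       [ 0.99928624,  0.03415031, -0.01614824,  0.04521719],
       [-0.00742859,  0.59677852,  0.80237162,  0.88511369],
       [ 0.        ,  0.        ,  0.        ,  1.        ]])}
top {'fx': 394.1339756856347, 'fy': 394.1339756856347, 'cx': 319.50761589943073, 'cy': 199.35592130412493, 'k1': 0.00763788969816542, 'pose': array([[-0.10036654,  0.97087393, -0.21755545,  0.46574633],
       [-0.99494175, -0.09885581,  0.01784524,  0.03891839],
       [-0.00418114,  0.21824606,  0.97588482,  0.9372921 ],
       [ 0.        ,  0.        ,  0.        ,  1.        ]])}
wrist {'fx': 358.58900566439536, 'fy': 358.58900566439536, 'cx': 322.15867715997445, 'cy': 202.52597787635082, 'k1': -0.03720727638740787, 'pose': array([[ 0.25113378, -0.92781142, -0.27585828,  0.08678336],
       [ 0.96795099,  0.24023381,  0.07320251,  0.62279738],
       [-0.00164764, -0.28540092,  0.9584068 ,  0.37319203],
       [ 0.        ,  0.        ,  0.        ,  1.        ]])}
```

View pics/scene0.png

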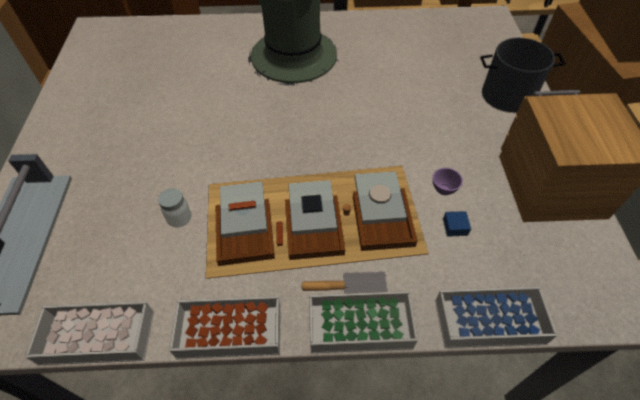

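View pics/top0.png

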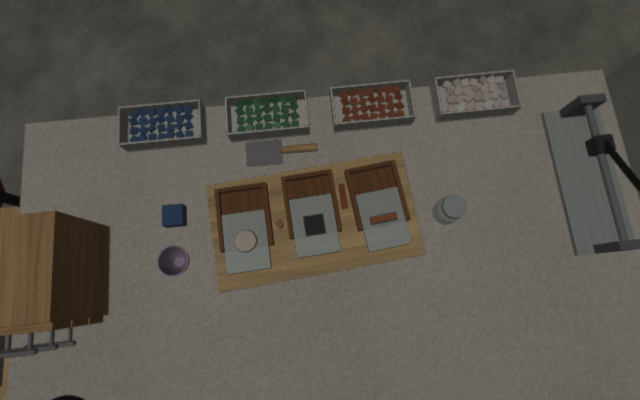

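The pearl tray is the left one (+y): disc at top-view (246,240) and scene view (380,193), tray front edge at top-view about (227..271, 270). I'll measure it in both views.

```bash
cat > h.py <<'E'
import numpy as np, cv2
def ray(c,u,v):
    d=np.array([(u-c["cx"])/c["fx"],(v-c["cy"])/c["fy"]]);x=d.copy()
    for _ in range(20): x=d/(1+c["k1"]*(x@x))
    P=np.array(c["pose"]);return P[:3,3],P[:3,:3]@np.array([x[0],-x[1],-1.])
def onz(c,u,v,z):
    o,d=ray(c,u,v);return o+d*(z-o[2])/d[2]
def tri(c1,p1,c2,p2):
    A=np.zeros((3,3));b=np.zeros(3);
    for c,p in((c1,p1),(c2,p2)):
        o,d=ray(c,*p);d=d/np.linalg.norm(d);M=np.eye(3)-np.outer(d,d);A+=M;b+=M@o
    return np.linalg.solve(A,b)
def proj(c,p):
    P=np.array(c["pose"]);q=P[:3,:3].T@(np.asarray(p)-P[:3,3]);s=np.array([q[0],-q[1]])/-q[2]
    s=s*(1+c["k1"]*(s@s));return s*[c["fx"],c["fy"]]+[c["cx"],c["cy"]]
E
python3 - <<'E'
import cv2
for n,(x,y,w,h) in {"top":(200,170,100,120),"scene":(340,160,100,100)}.items():
    i=cv2.imread(f"pics/{n}0.png")[y:y+h,x:x+w]
    cv2.imwrite(f"pics/{n}0z.png",cv2.resize(i,None,fx=5,fy=5,interpolation=cv2.INTER_CUBIC))
E
```

```text
(no output)
```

View pics/top0z.png

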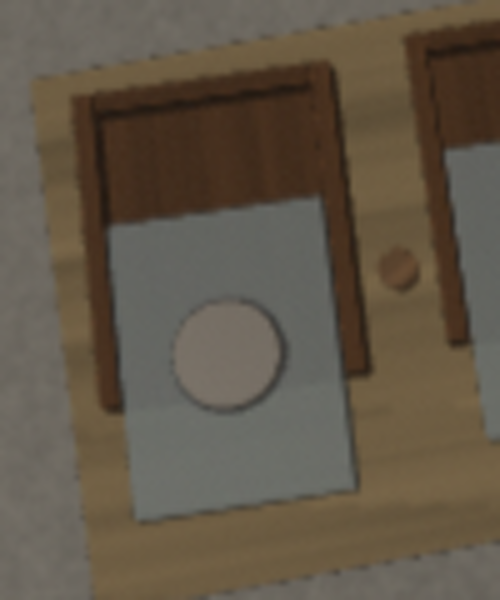

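View pics/scene0z.png

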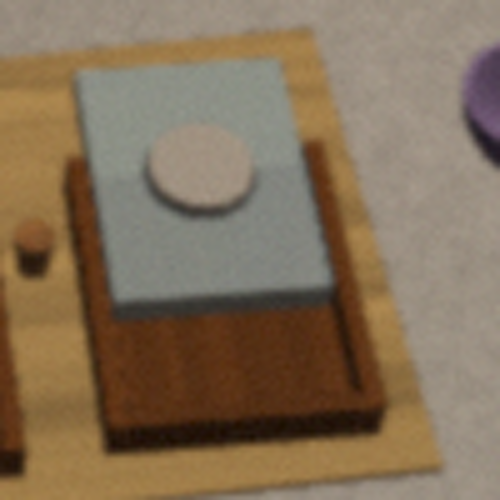

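```bash
python3 - <<'E'
from workcell import bot
from h import *
ct,cs=bot.get_calibration("top"),bot.get_calibration("scene")
T=lambda x,y:(200+(x+.5)/5-.5,170+(y+.5)/5-.5)
S=lambda x,y:(340+(x+.5)/5-.5,160+(y+.5)/5-.5)
np.set_printoptions(precision=4,suppress=True)
pts={"disc":((228,354),(201,166),.0375),"FL":((137,521),(278,60),.0305),"FR":((357,488),(78,72),.0305),"BR":((322,197),(113,303),.0305),"BL":((107,225),(332,290),.0305)}
R={}
for k,(t,s,z) in pts.items():
    a,b,c=onz(ct,*T(*t),z),onz(cs,*S(*s),z),tri(ct,T(*t),cs,S(*s));R[k]=(a+b)/2;print(k,a,b,c)
for k in("a","b"):pass
fm=(R["FL"]+R["FR"])/2;bm=(R["BL"]+R["BR"])/2
print("len",np.linalg.norm(fm-bm),"w",np.linalg.norm(R["FL"]-R["FR"]),np.linalg.norm(R["BL"]-R["BR"]))
ax=bm-fm;yaw=np.arctan2(ax[1],ax[0]);w=R["FL"]-R["FR"]
print("yaw",np.degrees(yaw),np.degrees(np.arctan2(-w[0],w[1])),"fm",fm,"disc",R["disc"],"d along",np.linalg.norm((R["disc"]-fm)[:2]))
for n,a in (("rl",(112,411)),("rr",(358,375))):
    p=onz(ct,*T(*a),.03);e=ax/np.linalg.norm(ax);print(n,p,"out",(p-onz(ct,*T(137,521),.0305)/2-onz(ct,*T(357,488),.0305)/2)@e)
E
```

```text
disc [0.5878 0.2012 0.0375] [0.5912 0.204  0.0375] [0.5884 0.2033 0.0336]
FL [0.5174 0.2479 0.0305] [0.5223 0.2506 0.0305] [0.5177 0.2506 0.0248]
FR [0.522  0.1478 0.0305] [0.5256 0.1521 0.0305] [0.5223 0.1504 0.0262]
BR [0.658  0.1542 0.0305] [0.6621 0.1565 0.0305] [0.6591 0.156  0.0258]
BL [0.6549 0.2552 0.0305] [0.6591 0.2565 0.0305] [0.6559 0.257  0.0256]
len 0.13685415727595626 w 0.09941064660747524 0.10052699097493317
yaw 2.5226097570566113 2.3056186558227414 fm [0.5218 0.1996 0.0305] disc [0.5895 0.2026 0.0375] d along 0.06777635151144738
rl [0.5681 0.257  0.03  ] out 0.05098454044155223
rr [0.5732 0.1436 0.03  ] out 0.051026268786770114
```

```bash
python3 - <<'E'
from workcell import bot
from h import *
ct,cs=bot.get_calibration("top"),bot.get_calibration("scene")
np.set_printoptions(precision=3,suppress=True)
print("block bottom corners (top)",onz(ct,109,227,0),onz(ct,107,318,0)," scene",onz(cs,536,219,0),onz(cs,502,150,0))
print("top edge",tri(ct,(57,213),cs,(540,167)),tri(ct,(53,322),cs,(527,97)))
print(proj(ct,[0.157,.604,.23]),proj(cs,[.157,.604,.23]))
E
```

```text
block bottom corners (top) [0.658 0.531 0.   ] [0.448 0.532 0.   ]  scene [0.655 0.565 0.   ] [ 0.436  0.547 -0.   ]
top edge [0.654 0.514 0.194] [0.455 0.532 0.193]
[-23.886 530.855] [522.841   8.362]
```

View pics/wrist0.png

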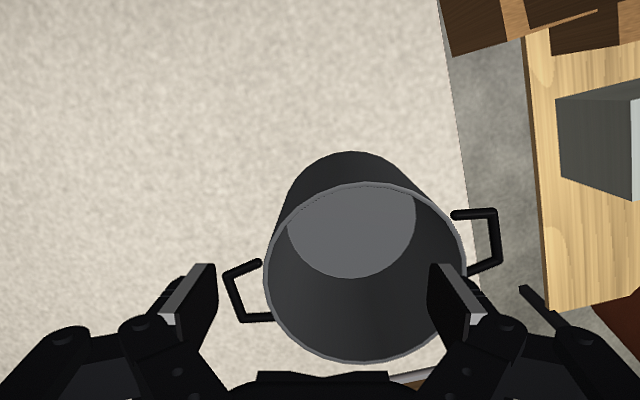

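servo_tool(targets=[[[0,0,-0.4],0],[[0,0,-0.4],-0.85],[[0,0,-0.4],-0.85],[[0,0,-0.4],-0.85],[[0,0,0],-0.85]])

```text
clock: 0.78
position: [0.1577, 0.6053, 0.3126]
tool_rot: [3.14, 0.0, -3.097]
force: [0.5, -0.9, -0.1]
grip_width: 0.0852
```

servo_tool(targets=[[[-0.69,-0.7,0],0],[[-0.69,-0.7,0],0],[[-0.69,-0.7,0],0],[[-0.69,-0.7,0],0],[[-0.69,-0.7,0],0],[[-0.69,-0.7,0],0],[[-0.69,-0.7,0],0],[[-0.69,-0.7,0],0],[[-0.69,-0.7,0],0],[[-0.69,-0.7,0],0],[[-0.69,-0.7,0.2],0],[[-0.69,-0.7,0.2],0]], gripper=-1, newtons=20)

```text
clock: 2.28
position: [0.5898, 0.2013, 0.291]
tool_rot: [3.142, -0.0, -3.1]
force: [0.1, 0.4, 0.8]
grip_width: 0.0001
```

```bash
python3 - <<'E'
from workcell import bot
from h import *
np.set_printoptions(precision=4,suppress=True)
o=bot.observe();c=bot.get_calibration("wrist");i=bot.grab_frame("wrist");cv2.imwrite("pics/w1.png",i)
print(o["clock"],o["position"],o["tool_rot"],o["force"],o["grip_width"])
print(proj(c,[.5895,.2026,.0375]),proj(c,[.5218,.1996,.0305]))
E
```

```text
2.275 [0.5898 0.2013 0.291 ] [ 3.1415 -0.     -3.0996] [0.0988 0.4395 0.7589] 8.527061397856363e-05
[323.5666 164.0193] [323.5327 101.1149]
```

View pics/w1.png

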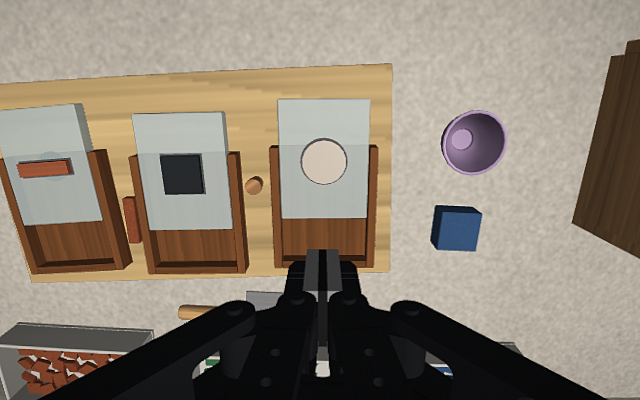

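The disc is centred at (324,161), 2 px from the prediction (323.6,164), and the TCP is over it. Now going down.

servo_tool(targets=[[[0.03,0,0.5],0],[[0,0.02,0.9],0],[[0,0,0.9],0],[[0,0,0.9],0],[[0,0,0.7],0],[[0,0,0.5],0],[[0,0,0.3],0],[[0,0,0.1],0],[[0,0,0],0],[[0,0,0],0]])

```text
clock: 3.58
position: [0.5877, 0.2036, 0.0522]
tool_rot: [3.141, 0.001, -3.1]
force: [0.2, -0.3, -0.2]
grip_width: -0.0002
```

servo_tool(targets=[[[0,0,0.12],0],[[0,0,0.1],0],[[0,0,0.02],0],[[0,0,0.02],0],[[0,0,0.02],0],[[0,0,0.02],0],[[0,0,0],0]])

```text
clock: 4.45
position: [0.5872, 0.2034, 0.0363]
tool_rot: [-3.142, -0.0, -3.1]
force: [-0.6, 0.0, 1.7]
grip_width: -0.0002
```

servo_tool(targets=[[[0,0,0.02],0],[[0,0,0.02],0],[[0,0,0],0]])

```text
clock: 4.82
position: [0.5873, 0.2034, 0.0342]
tool_rot: [-3.142, 0.0, -3.1]
force: [-0.4, -0.8, 1.2]
grip_width: -0.0001
```

servo_tool(targets=[[[0,0,0.02],0],[[0,0,0.02],0],[[0,0,0],0]])

```text
clock: 5.2
position: [0.5873, 0.2034, 0.0322]
tool_rot: [-3.142, 0.0, -3.1]
force: [0.1, -1.3, 0.4]
grip_width: 0.0002
```

servo_tool(targets=[[[0,0,0.02],0],[[0,0,0],0]])

```text
clock: 5.45
position: [0.5873, 0.2034, 0.0313]
tool_rot: [-3.142, 0.0, -3.1]
force: [-1.1, -1.1, 5.5]
grip_width: -0.0001
```

servo_tool(targets=[[[0,0,0.02],0],[[0,0,0],0]])

```text
clock: 5.7
position: [0.5874, 0.2034, 0.0305]
tool_rot: [3.142, 0.0, -3.1]
force: [-1.8, -1.4, 8.4]
grip_width: -0.0003
```

servo_tool(targets=[[[0,0,0.02],0],[[0,0,0],0]])

```text
clock: 5.95
position: [0.5875, 0.2035, 0.0296]
tool_rot: [3.141, 0.001, -3.1]
force: [-1.2, -1.2, 9.6]
grip_width: -0.0001
```

servo_tool(targets=[[[0,0,0.02],0],[[0,0,0],0]])

```text
clock: 6.2
position: [0.5876, 0.2035, 0.0288]
tool_rot: [3.141, 0.001, -3.1]
force: [-1.0, -1.2, 10.8]
grip_width: -0.0002
```

servo_tool(targets=[[[0,0,-0.04],0],[[0,0,-0.06],0],[[0,0,-0.3],0],[[0,0,-0.5],0],[[0,0,-0.5],0],[[0.5,0,0],0],[[0.9,0,0],0],[[0.8,0,0],0],[[0,0,0],0]])

```text
clock: 7.32
position: [0.4751, 0.199, 0.0992]
tool_rot: [3.141, -0.001, -3.098]
force: [0.7, 0.3, -0.3]
grip_width: -0.0001
```

```bash
python3 - <<'E'
from workcell import bot
from h import *
np.set_printoptions(precision=4,suppress=True)
o=bot.observe();c=bot.get_calibration("wrist");i=bot.grab_frame("wrist");cv2.imwrite("pics/w2.png",i)
j=bot.grab_frame("scene");cv2.imwrite("pics/s2z.png",cv2.resize(j[160:260,340:440],None,fx=5,fy=5,interpolation=cv2.INTER_CUBIC))
print(o["clock"],o["position"],o["tool_rot"],o["force"],o["grip_width"])
for p in([.5875,.2034,.0315],[.520,.1995,.0305],[.5177,.2488,.0305],[.5225,.1490,.0305]):print(proj(c,p))
E
```

```text
7.325 [0.4751 0.199  0.0992] [ 3.1415 -0.0009 -3.0982] [ 0.672   0.2508 -0.2795] -5.28508509761037e-05
[321.6274 367.6582]
[320.2114 282.7852]
[394.9829 282.522 ]
[243.6834 282.9774]
```

View pics/w2.png

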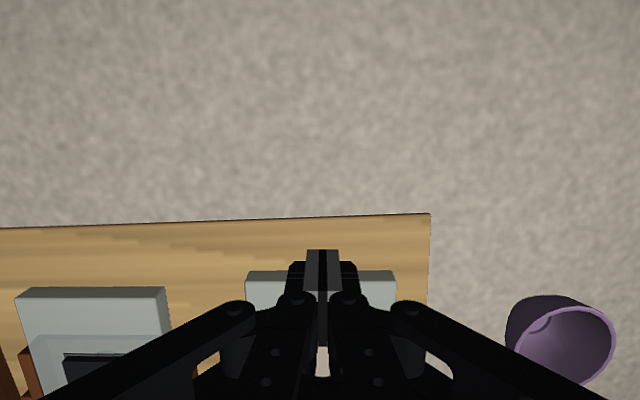

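View pics/s2z.png

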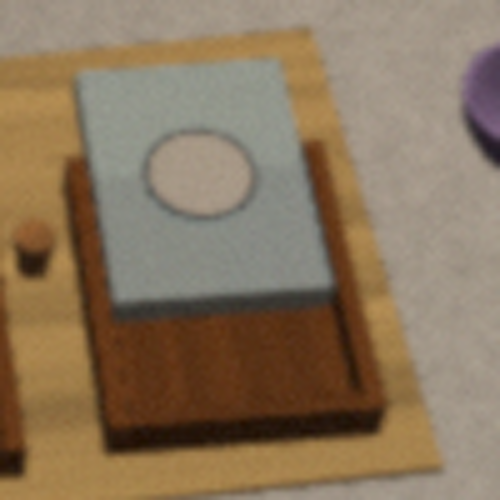

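Disc now sits nearly flush (centre ~(380,194) in scene view, only a thin rim), and the force slope matched the pad. Tray front edge is at rows 271–281 in the wrist view, as predicted. Lowering in front of it.

servo_tool(targets=[[[0,0,0.4],0],[[0,0,0.6],0],[[0,0,0.4],0],[[0,0,0.2],0],[[0,0,0],0],[[-0.2,0,0],0],[[-0.1,0,0],0],[[0,0,0],0]])

```text
clock: 8.43
position: [0.493, 0.1995, 0.0187]
tool_rot: [3.141, 0.001, -3.1]
force: [0.2, -0.3, -0.2]
grip_width: 0.0
```

servo_tool(targets=[[[-0.06,0,0],0],[[-0.06,0,0],0],[[-0.06,0,0],0],[[-0.06,0,0],0],[[-0.06,0,0],0],[[-0.08,0,0],0],[[-0.08,0,0],0],[[-0.08,0,0],0],[[-0.08,0,0],0],[[-0.08,0,0],0],[[-0.08,0,0],0],[[0,0,0],0]])

```text
clock: 9.93
position: [0.5317, 0.2011, 0.0183]
tool_rot: [3.142, 0.001, -3.1]
force: [0.0, -0.3, -0.1]
grip_width: -0.0001
```

```bash
python3 - <<'E'
from workcell import bot
from h import *
j=bot.grab_frame("top");cv2.imwrite("pics/t3z.png",cv2.resize(j[170:290,200:300],None,fx=5,fy=5,interpolation=cv2.INTER_CUBIC))
E
```

```text
(no output)
```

View pics/t3z.png

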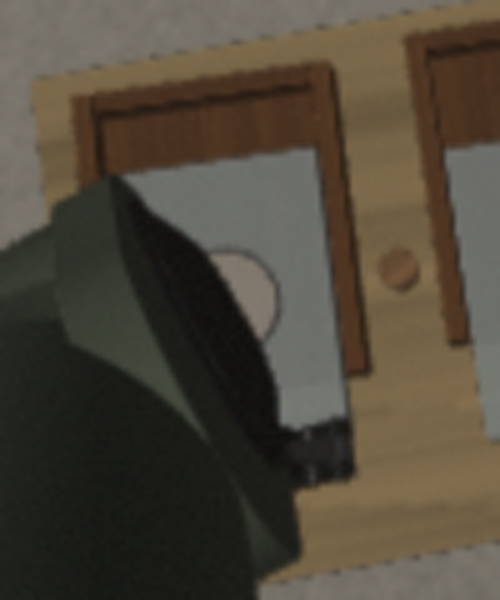

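The tray has advanced about 23 mm (back edge at zoom row 148, was 197); about 28 mm to go.

servo_tool(targets=[[[-0.08,0,0],0],[[-0.08,0,0],0],[[-0.08,0,0],0],[[-0.08,0,0],0],[[-0.06,0,0],0],[[-0.04,0,0],0],[[-0.04,0,0],0],[[0,0,0],0]])

```text
clock: 10.98
position: [0.5545, 0.2021, 0.0183]
tool_rot: [3.142, 0.0, -3.1]
force: [-0.6, 0.5, -0.7]
grip_width: -0.0001
```

servo_tool(targets=[[[-0.04,0,0],0],[[-0.04,0,0],0],[[0,0,0],0]])

```text
clock: 11.35
position: [0.5586, 0.2022, 0.0183]
tool_rot: [3.142, 0.0, -3.1]
force: [-0.2, -0.1, 0.4]
grip_width: -0.0003
```

servo_tool(targets=[[[-0.03,0,0],0],[[0,0,0],0]])

```text
clock: 11.6
position: [0.5599, 0.2023, 0.0183]
tool_rot: [3.142, 0.0, -3.1]
force: [-0.2, 0.8, 0.1]
grip_width: -0.0002
```

servo_tool(targets=[[[-0.03,0,0],0],[[0,0,0],0]])

```text
clock: 11.85
position: [0.5614, 0.2024, 0.0183]
tool_rot: [3.142, 0.0, -3.1]
force: [-0.5, -0.1, 0.3]
grip_width: -0.0
```

servo_tool(targets=[[[-0.03,0,0],0],[[0,0,0],0]])

```text
clock: 12.1
position: [0.5615, 0.2024, 0.0182]
tool_rot: [-3.141, -0.003, -3.099]
force: [-9.1, -0.7, 7.4]
grip_width: 0.0001
```

Hard stop reached (x stalls at 0.5615, −9 N). Withdrawing and checking.

servo_tool(targets=[[[0.1,0,0],0],[[0.5,0,0],0],[[0.7,0,0],0],[[0.5,0,-0.2],0],[[0,0,-0.7],0],[[0,0,-0.9],0],[[0,0,-0.9],0],[[0,0,-0.9],0],[[0,0,-0.6],0],[[0,0,0],0]])

```text
clock: 13.35
position: [0.4738, 0.1991, 0.2304]
tool_rot: [3.14, 0.004, -3.1]
force: [0.6, -0.0, -0.9]
grip_width: 0.0001
```

```bash
python3 - <<'E'
from workcell import bot
from h import *
o=bot.observe();print(o["clock"],o["position"],o["force"])
cv2.imwrite("pics/w4.png",bot.grab_frame("wrist"))
j=bot.grab_frame("scene");cv2.imwrite("pics/s4z.png",cv2.resize(j[140:300,140:480],None,fx=2.3,fy=2.3,interpolation=cv2.INTER_CUBIC))
a=cv2.imread("pics/scene0.png");d=cv2.absdiff(a,j).max(2)>45
n,l,s,c=cv2.connectedComponentsWithStats(d.astype("uint8"));print([tuple(x) for x in s[1:] if x[4]>6])
E
```

```text
13.35 [0.47378069 0.19907644 0.23039584] [ 0.58361856 -0.02211966 -0.94600157]
[(np.int32(505), np.int32(0), np.int32(6), np.int32(4), np.int32(16)), (np.int32(544), np.int32(0), np.int32(9), np.int32(8), np.int32(52)), (np.int32(354), np.int32(5), np.int32(65), np.int32(95), np.int32(3833)), (np.int32(355), np.int32(172), np.int32(44), np.int32(19), np.int32(679)), (np.int32(369), np.int32(193), np.int32(20), np.int32(10), np.int32(43)), (np.int32(363), np.int32(217), np.int32(49), np.int32(24), np.int32(942))]
```

View pics/w4.png

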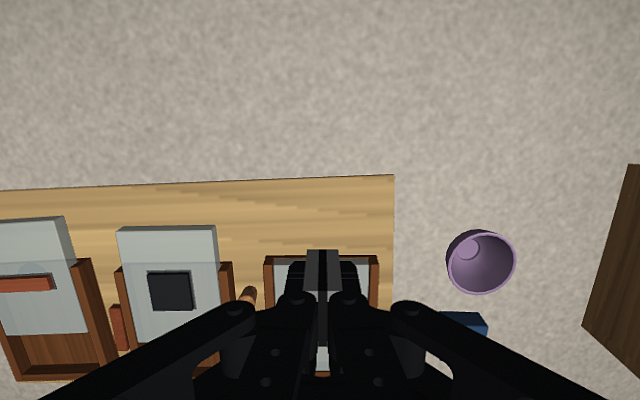

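View pics/s4z.png

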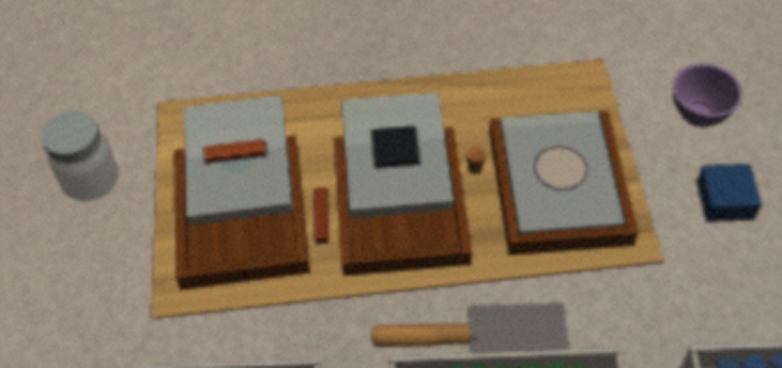

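The tray is fully home between its runners, with its front level with them. The disc is flush, and the picture difference shows changes only at the pearl tray and the arm.

```bash
python3 -c "
from workcell import bot
print(bot.job_done())"
```

```text
the job is handed in; nothing more can be done
None
```

I pressed the pearl disc down until it seated, pushed its tray fully home in the runners, withdrew clear of everything, and handed the job in at about 13.5 s.

- **Disc:** with the fingers shut, I pressed at its centre. The force stepped up to about 5.5 N at z 0.0313 m, close to the expected seated height of 0.0315 m. It then rose 1–3 N per mm to 10.8 N, roughly as the rubber pad should, and the later pictures show the disc almost flush. The 4 N friction on the way down hardly showed in the readings, which were 0.4–1.7 N at rest.
- **Tray:** the push along its runners stalled at the hard stop, with the tool at x = 0.5615 m and about 9 N of push. The final view shows the front face level with the runner ends and the back at the rear stop. The vertical force also read 7.4 N at the stop; I did not look into why, and it was gone after withdrawing.
- **Everything else:** comparing the scene camera's first and last pictures, the only changes were at the pearl tray and the arm itself. The slate and copper trays and the loose items look unmoved.
- **Disagreement:** heights worked out from the two fixed cameras came out 4–6 mm too low, so I used the given heights and the measured forces instead.

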